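Line up the condiments by height

ROBOT

A 6-joint arm with a two-finger parallel gripper is mounted at the origin on a cart in front of the work surface, level with it; the furniture and walls round the work are solid. World frame = base frame: x ahead of the robot, y to its left, z up, the work surface at z = 0. Lengths are in m, angles in rad, forces in N, time in s.
With the tool pointing down it reaches from about 0.325 to 0.75 m from the base axis. Payload 7.6 kg.
Tool frame: the origin (TCP) lies midway between the tips of the shut fingers; the grasp point (between the pads) lies 19 mm behind it; z points along the fingers, y is the line along which they close (so a half turn about z gives the same grasp; the last joint's range is limited). The gripper opens to 85 mm and grips with 20 to 120 N. Pads are 22 mm wide; open, the fingers measure 114 mm over their backs; the gripper's body (76 mm by 85 mm) begins 54 mm behind the grasp point. The pads swing forward as they close: fully open they stand 13 mm farther back than shut.
Start: joints at [1.253, 0.052, 1.401, -0, 1.689, -0.07], TCP at [0.129, 0.509, 0.231] pointing down, gripper open.
Joint ranges: [-2.9, 2.9], [-0.91, 2.17], [0.12, 2.37], [-1.06, 4.2], [0.26, 2.73], [-2.93, 2.93]. Speed limits (rad/s): [2.57, 2.57, 3.01, 3.14, 3.14, 3.14].

INTERFACE

Orientations are given as a unit quaternion [w, x, y, z].
In Python, from workcell import arm gives the robot as it stands.
- The arm moves only by the shell command python3 -m crank 'ROWS' [FORCE]. ROWS is JSON, a list of rows, each a list of 7 numbers: the turn, a rotation vector about the tool's x, y, z in rad, then the shift along the tool's x, y, z in cm, then the finger opening in cm, from 0 to 8.54. In form: [[ax, ay, az, dx, dy, dz, jaw], ...]. A call has 1 to 20 rows; each row shifts and turns the commanded pose from where the row before left it, along the tool's axes as they then stand; what a row does not reach is not made up. A row lasts 1/10 s, in which the tool goes at most 50 mm and 8.59 degrees, less where a joint would pass 70% of its speed; a pose out of reach is approached as far as the arm can. A call is refused whole if a number of a shift passes 5 or a number of a turn 0.15, either way. A call with a gripper value outside its range is refused whole. The fingers move at their own pace and stop on an object; FORCE is the grip in N (left out, the last holds). Time passes only in rows, so rows that do not move let the fingers close. It gives the time, the measured TCP pose, the force, the opening and the grip force at its end, in the units of the state.
- arm.state(): the state, without advancing time (a new reading comes with each control period).
- arm.get_image(name): name is "scene" or "side" or "wrist"; returns the picture (480x640x3 uint8, blue, green, red); there is no depth.
- arm.camera_info(name): a dict with "fovy" (degrees; the focal length in pixels is half the picture's height over the tangent of half this angle, whatever the lens; pixels are square), "cx", "cy" (the principal point, pixels), "k1" (the pictures are not rectified: a ray, as slopes to the right and down, at radius r is drawn at 1 + k1 r^2 times it, then the intrinsics apply), "view" (4x4, takes a point from world to camera coordinates); the wrist camera has in their place "hand_eye" (4x4, takes a point from camera to tool coordinates, whose origin is the TCP and whose axes are the flange's). Camera axes: x right, y down, z forward; pixel columns grow to the right and rows downward; lengths in m; the calibration is good to about 2 mm. A picture is of the moment at which its call begins: read the wrist's pose just before it. camera_info takes no time and is no camera call.
- arm.finish_job(): hands the job in; it is judged then, once.
The state is a dict: "t": time; "joint_pos": joint angles; "dq": joint speeds; "effort": joint torques, N m; "tool_pos": TCP position; "tcp_rot": TCP orientation; "contact_force": force on the tool from outside, world axes, zero at the start; "wrist_torque": the same for the moment, N m; "opening": finger opening in m; "finger_force": force on a finger pad.
Only numpy, scipy, OpenCV 4.12 (cv2) and the standard library are available. Lean on these libraries where they do the work, as an engineer would, in place of code of your own. Each camera call takes 0.05 s, during which the arm holds its last target. There are 200 camera calls.

TASK

Line up the shaker, the mustard jar, the pepper pot and the salt tin on the four cork marks in order of height, the tallest on the mark next to the red pin and each next one shorter down to the other end. Each stands upright and well centred on its own mark, let go and at rest; leave the white espresso cup where it stands.

Things in the scene. Friction and masses are not known exactly. Their poses are not given: they have to be found in the camera images.
- mill_mid (a point): The tallest: clear shaker with grey perforated top and dark grey filling, standing on the open worktop (a like one far off in the back left corner by the toaster belongs to the room, and is out of reach), round, 44 mm across at the foot, narrowing upwards to 34 mm at the top, 90 mm high, 0.07 to 0.13 kg. Point on its axis half-way up, 45 mm above its underside; z up.
- mustard_jar_mid (a point): Second in height: yellow mustard jar with white paper band and dark green lid, round, 45 mm across, straight walls, 72 mm high, 0.1 to 0.2 kg. Point on its axis half-way up, 36 mm above its underside; z up.
- pepper_pot_mid (a point): Third in height: black pepper pot with orange lid and thin orange band, round, 46 mm across, straight walls, 56 mm high, 0.09 to 0.19 kg. Point on its axis half-way up, 28 mm above its underside; z up.
- salt_tin_mid (a point): The shortest: low blue tin with steel lid, round, 47 mm across, straight walls, 40 mm high, 0.07 to 0.13 kg. Point on its axis half-way up, 20 mm above its underside; z up.
- mark_a: Round cork mark, 54 mm across with a thin black rim, the leftmost of the row's four seen from the robot, set on a fixed low wooden plinth (66 mm deep, 362 mm long). Marks are 76 mm apart; neither they nor the plinth move. Origin on the centre of the mark's underside; its cork top is 2 mm above the origin and 10 mm above the worktop. Its y axis runs along the row towards the robot's left, x across the row away from the robot, z up.
- mark_b: Round cork mark, 54 mm across with a thin black rim, the second from the left of the row's four seen from the robot, set on a fixed low wooden plinth (66 mm deep, 362 mm long). Marks are 76 mm apart; neither they nor the plinth move. Origin on the centre of the mark's underside; its cork top is 2 mm above the origin and 10 mm above the worktop. Its y axis runs along the row towards the robot's left, x across the row away from the robot, z up.
- mark_c: Round cork mark, 54 mm across with a thin black rim, the third from the left of the row's four seen from the robot, set on a fixed low wooden plinth (66 mm deep, 362 mm long). Marks are 76 mm apart; neither they nor the plinth move. Origin on the centre of the mark's underside; its cork top is 2 mm above the origin and 10 mm above the worktop. Its y axis runs along the row towards the robot's left, x across the row away from the robot, z up.
- mark_d: Round cork mark, 54 mm across with a thin black rim, the rightmost of the row's four seen from the robot, set on a fixed low wooden plinth (66 mm deep, 362 mm long). Marks are 76 mm apart; neither they nor the plinth move. Origin on the centre of the mark's underside; its cork top is 2 mm above the origin and 10 mm above the worktop. Its y axis runs along the row towards the robot's left, x across the row away from the robot, z up.
- red_pin: Fixed red pin, 18 mm across, 23 mm high, at one end of the row (left or right, it varies), 52 mm beyond the end mark's centre; a light wood pin stands at the other end. Origin under its foot, 8 mm above the worktop. Beware the sink's tap: its spout hangs straight ahead of the robot, 0.24 m beyond the row, down to 0.2 m above the worktop; cross from side to side over the row, not farther out.
- cup_mid (a point): White espresso cup with handle, 64 mm by 88 mm over the handle, 54 mm high, loose, standing among the things on the right; it is to be left alone. Point over the centre of its 64 by 88 mm outline, 27 mm above its underside; the handle points to its -y.

How it is judged:
At the end, for the whole second after the job is handed in: In order from the red pin: shaker, mustard jar, pepper pot, salt tin, each with its axis within 12 mm of its mark's centre, upright within 0.1 rad, standing on the mark (height within 6 mm), released and at rest; the cup has not been moved by more than 20 mm or tipped (((horizontal distance between red_pin and mark_a below 0.1 m and horizontal distance between mill_mid and mark_a below 0.012 m and horizontal distance between mustard_jar_mid and mark_b below 0.012 m and horizontal distance between pepper_pot_mid and mark_c below 0.012 m and horizontal distance between salt_tin_mid and mark_d below 0.012 m) or (horizontal distance between red_pin and mark_d below 0.1 m and horizontal distance between mill_mid and mark_d below 0.012 m and horizontal distance between mustard_jar_mid and mark_c below 0.012 m and horizontal distance between pepper_pot_mid and mark_b below 0.012 m and horizontal distance between salt_tin_mid and mark_a below 0.012 m)) and angle between each of mill_mid, mustard_jar_mid, pepper_pot_mid, salt_tin_mid's own z axis and vertical below 0.1 rad and height (world z) of mill_mid between 0.049 and 0.061 m and linear speed of each of mill, mustard_jar, pepper_pot, salt_tin below 0.02 m/s and height (world z) of mustard_jar_mid between 0.04 and 0.052 m and height (world z) of pepper_pot_mid between 0.032 and 0.044 m and height (world z) of salt_tin_mid between 0.024 and 0.036 m); the robot touches nothing.
It fails at once if the white espresso cup is pushed away (over 20 mm) or tipped (over 0.3 rad) (distance of cup_mid from where it was at the start of the episode above 0.02 m or angle between cup_mid's own z axis and vertical above 0.3 rad).
It also fails if it takes over 112 s, if anything falls off the work surface, if the arm or the gripper's body presses on something with over 40 N, if the wrist force passes 120 N, or if a joint passes its speed limit or range.

## Working session

There is one attempt and no reset: what is moved stays moved. The work goes in short steps, Python scripts to look and compute and a shell command to move; the robot and the scene stay as the last step left them, time stands still between calls to the robot, and variables do not carry over. Pictures are saved under pics/ and viewed, at most 14 in all, crops included, and the job is handed in when it is done.

```bash
ls; mkdir -p pics
python3 - <<'E'
from workcell import arm
import cv2,json
s=arm.state();print({k:s[k] for k in('t','tool_pos','tcp_rot','opening')})
for n in('scene','side','wrist'):
    cv2.imwrite(f'pics/{n}0.png',arm.get_image(n)); print(n,arm.camera_info(n))
E
```

```text
pics
{'t': 0.0, 'tool_pos': array([0.12862277, 0.50868391, 0.2304447 ]), 'tcp_rot': array([-1.71144521e-04,  1.23564387e-01,  9.92336227e-01, -7.91029979e-04]), 'opening': 0.08515722607978703}
scene {'fovy': 42.95007146083963, 'cx': 318.6849811282388, 'cy': 226.01803766649488, 'k1': 0.027030445224654077, 'view': array([[ 0.81327982, -0.58156973, -0.01877714, -0.45563485],
       [-0.34451718, -0.45527284, -0.82099607,  0.18987154],
       [ 0.46891775,  0.67416859, -0.57062498,  1.44536385],
       [ 0.        ,  0.        ,  0.        ,  1.        ]])}
side {'fovy': 52.90200639073343, 'cx': 315.53161945297086, 'cy': 231.35006055219176, 'k1': -0.0766372238253552, 'view': array([[ 0.24310457, -0.96999857,  0.00171728, -0.2072347 ],
       [-0.74773515, -0.18852726, -0.63667073,  0.43566256],
       [ 0.61789345,  0.15349349, -0.77113386,  0.94129417],
       [ 0.        ,  0.        ,  0.        ,  1.        ]])}
wrist {'fovy': 70.88098655395389, 'cx': 322.80619415668457, 'cy': 242.41858687506536, 'k1': 0.007386515079409473, 'hand_eye': array([[ 3.45800108e-05, -9.65517241e-01, -2.60339116e-01,
         6.58535661e-02],
       [ 9.99999923e-01, -6.81100074e-05,  3.85425732e-04,
        -5.17257641e-04],
       [-3.89866889e-04, -2.60339110e-01,  9.65517165e-01,
        -1.41979955e-01],
       [ 0.00000000e+00,  0.00000000e+00,  0.00000000e+00,
         1.00000000e+00]])}
```

View pics/scene0.png

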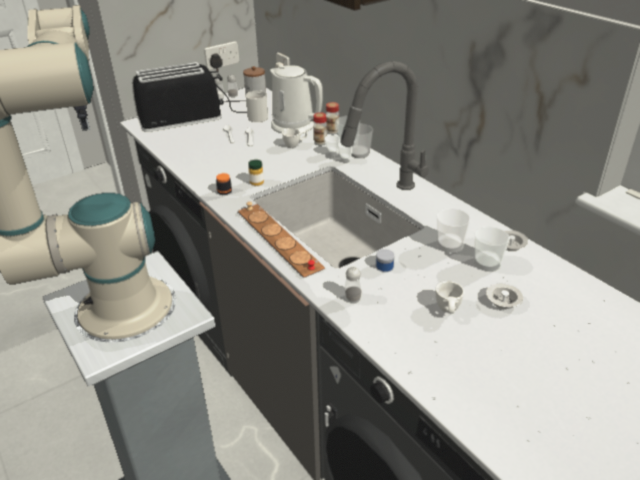

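View pics/side0.png

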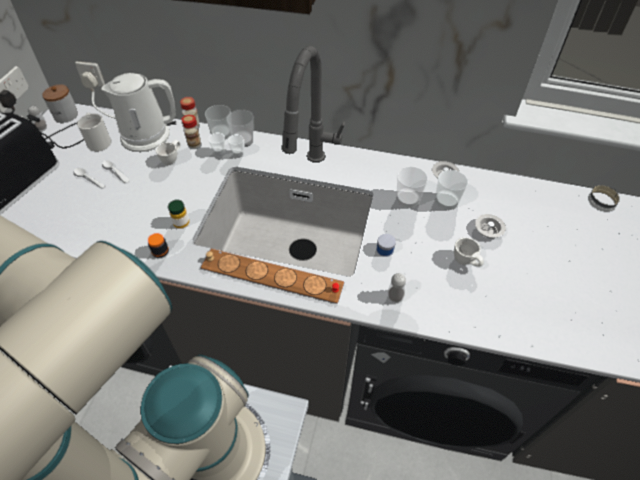

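Scene and side views agree. The red pin is at the right end (scene 311,264), so from the left the order is salt, pepper, mustard, shaker. Pepper (224,183) and mustard (257,172) stand on the left. Shaker (353,283), tin (385,260) and cup (449,297) stand on the right.

```bash
cat > h.py <<'E'
import numpy as np,cv2
from workcell import arm
from scipy.spatial.transform import Rotation as R
def ray(n,uv,s=None):
    c=arm.camera_info(n); f=240/np.tan(np.radians(c['fovy']/2))
    d=(np.array(uv,float)-[c['cx'],c['cy']])/f; p=d.copy()
    for _ in range(20): p=d/(1+c['k1']*(p@p))
    v=np.r_[p,1]
    if n=='wrist':
        H=c['hand_eye']; q=s['tcp_rot']; M=R.from_quat(q[[1,2,3,0]]).as_matrix()
        return s['tool_pos']+M@H[:3,3], M@H[:3,:3]@v
    V=c['view']; return -V[:3,:3].T@V[:3,3], V[:3,:3].T@v
def onz(n,uv,z,s=None):
    o,d=ray(n,uv,s); return (o+d*(z-o[2])/d[2])
def pix(n,P,s):
    c=arm.camera_info(n); f=240/np.tan(np.radians(c['fovy']/2))
    if n=='wrist':
        H=c['hand_eye']; q=s['tcp_rot']; M=R.from_quat(q[[1,2,3,0]]).as_matrix()
        p=H[:3,:3].T@(M.T@(np.array(P)-s['tool_pos'])-H[:3,3])
    else: V=c['view']; p=V[:3,:3]@P+V[:3,3]
    u=p[:2]/p[2]; return u*(1+c['k1']*(u@u))*f+[c['cx'],c['cy']]
E
python3 - <<'E'
from h import *
pts={'a':((258,216),(229,263),.01),'b':((271,229),(257,270),.01),'c':((286,243),(286,277),.01),'d':((301,258),(315,285),.01),'red':((311,264),(337,286),.025),
'pepper':((224,183),(158,245),.028),'must':((257,172),(178,213),.036),'tin':((385,260),(386,244),.02),'mill':((353,284),(397,287),.045),'cup':((447,296),(464,252),.027)}
for k,(a,b,z) in pts.items(): print(k,onz('scene',a,z)[:2].round(3),onz('side',b,z)[:2].round(3))
E
```

```text
a [0.44  0.128] [0.436 0.122]
b [0.436 0.051] [0.433 0.046]
c [ 0.433 -0.028] [ 0.43 -0.03]
d [ 0.429 -0.106] [ 0.425 -0.106]
red [ 0.424 -0.158] [ 0.426 -0.16 ]
pepper [0.438 0.322] [0.432 0.314]
must [0.546 0.306] [0.541 0.305]
tin [ 0.587 -0.251] [ 0.586 -0.255]
mill [ 0.446 -0.299] [ 0.444 -0.3  ]
cup [ 0.607 -0.446] [ 0.603 -0.454]
```

View pics/wrist0.png

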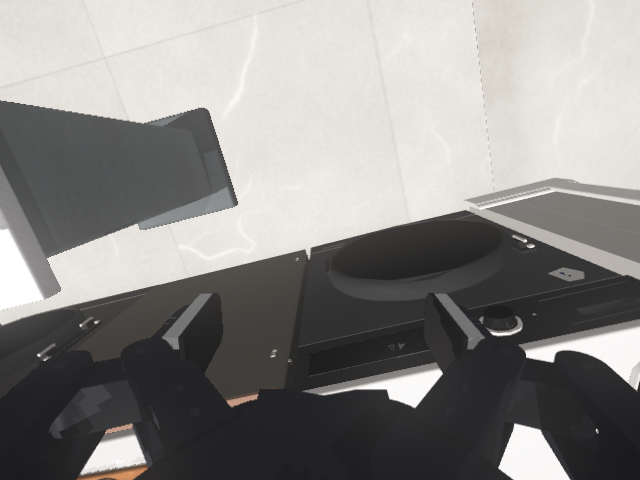

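```bash
python3 -m crank '[[0,0,0.147,0,0,0,8.5],[0,0,0.147,0,0,0,8.5],[0,0,0.147,0,0,0,8.5],[0,0,0.147,0,0,0,8.5],[0,0,0.147,0,0,0,8.5],[0,0,0.147,0,0,0,8.5],[0,0,0.147,0,0,0,8.5],[0,0,0.147,0,0,0,8.5],[0,0,0.147,0,0,0,8.5]]' 60
python3 -m crank '[[0,0,0,-2,3.2,-0.3,8.5],[0,0,0,-2,3.2,-0.3,8.5],[0,0,0,-2,3.2,-0.3,8.5],[0,0,0,-2,3.2,-0.3,8.5],[0,0,0,-2,3.2,-0.3,8.5],[0,0,0,-2,3.2,-0.3,8.5],[0,0,0,-2,3.2,-0.3,8.5],[0,0,0,-2,3.2,-0.3,8.5],[0,0,0,-2,3.2,-0.3,8.5],[0,0,0,-2,3.2,-0.3,8.5],[0,0,0,0,0,0,8.5],[0,0,0,0,0,0,8.5],[0,0,0,0,0,0,8.5]]'
python3 - <<'E'
from h import *
s=arm.state();print(s['tool_pos'],s['tcp_rot'])
cv2.imwrite('pics/w1.png',arm.get_image('wrist'))
E
```

```text
t: 1.05
tool_pos: [0.1287, 0.5089, 0.231]
tcp_rot: [0.0, 0.709, 0.705, -0.0]
contact_force: [-0.0, -0.1, 1.1]
opening: 0.0849
finger_force: 0.0
t: 2.35
tool_pos: [0.4481, 0.3095, 0.261]
tcp_rot: [-0.0, 0.707, 0.707, -0.0]
contact_force: [-0.6, -0.0, -0.6]
opening: 0.0853
finger_force: 0.0
[0.44805205 0.30948136 0.26104526] [-2.45315443e-04  7.06800255e-01  7.07413101e-01 -2.11469398e-04]
```

View pics/w1.png

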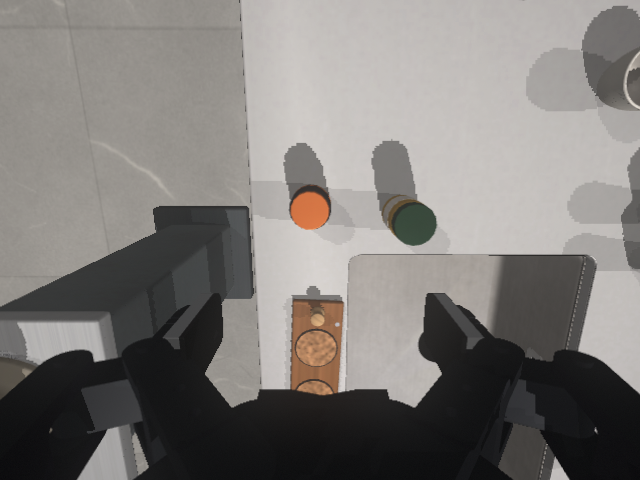

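The wrist view shows the orange pepper lid at (310,210), the green mustard lid at (413,223) and mark a at (316,348), all clear of the fingers.

```bash
cat >> h.py <<'E'
def lid(im,lo,hi,near):
    m=cv2.inRange(cv2.cvtColor(im,cv2.COLOR_BGR2HSV),lo,hi); m=cv2.morphologyEx(m,cv2.MORPH_OPEN,np.ones((3,3)))
    cs=cv2.findContours(m,cv2.RETR_EXTERNAL,cv2.CHAIN_APPROX_NONE)[0]
    cs=[c for c in cs if cv2.contourArea(c)>300 and cv2.pointPolygonTest(c,near,False)>=0]
    (x,y),(a,b),_=cv2.fitEllipse(cv2.convexHull(cs[0])); return (x,y),(a,b)
E
python3 - <<'E'
from h import *
s=arm.state(); im=cv2.imread('pics/w1.png')
for n,lo,hi,p,z in(('pep',(5,150,120),(20,255,255),(310,210),.056),('must',(60,60,20),(95,255,160),(413,223),.072)):
    c,ab=lid(im,lo,hi,p); P=onz('wrist',c,z,s)
    w=np.linalg.norm(onz('wrist',(c[0]+sum(ab)/4,c[1]),z,s)-P)*2
    print(n,c,ab,P.round(4),'diam',w)
E
```

```text
pep (309.2972412109375, 210.0391387939453) (36.854339599609375, 38.107242584228516) [0.4336 0.3163 0.056 ] diam 0.03895296595683523Traceback (most recent call last):
  File "<stdin>", line 4, in <module>
  File "h.py", line 26, in lid
    (x,y),(a,b),_=cv2.fitEllipse(cv2.convexHull(cs[0])); return (x,y),(a,b)
                                                ~~^^^
IndexError: list index out of range
```

Run:
```python
from h import *
s=arm.state(); im=cv2.imread('pics/w1.png')
print(cv2.cvtColor(im,cv2.COLOR_BGR2HSV)[223,400:440:8],cv2.cvtColor(im,cv2.COLOR_BGR2HSV)[210,285:335:6])
for n,lo,hi,p,z in(('pep',(0,80,60),(25,255,255),(310,210),.056),('must',(55,40,20),(95,255,140),(413,223),.072)):
    c,ab=lid(im,lo,hi,p); P=onz('wrist',c,z,s)
    w=np.linalg.norm(onz('wrist',(c[0]+sum(ab)/4,c[1]),z,s)-P)*2
    print(n,c,ab,P.round(4),'diam',w)
```

```text
[[66 55 74]
 [65 59 74]
 [66 56 73]
 [62 49 73]
 [64 52 73]] [[ 13  10 182]
 [ 10 168 184]
 [ 10 172 211]
 [ 10 173 212]
 [ 10 172 213]
 [ 10 171 213]
 [ 10 172 214]
 [ 10 172 217]
 [ 13  10 173]]
pep (309.4239501953125, 209.8113555908203) (38.72240447998047, 39.601524353027344) [0.4337 0.3166 0.056 ] diam 0.040692907767334884
must (414.9566650390625, 224.40753173828125) (38.92497253417969, 42.355018615722656) [0.54   0.3046 0.072 ] diam 0.04065972255725587
```

```bash
python3 -m crank '[[0,0,0,0.35,-0.7,3,8.5],[0,0,0,0.36,-0.74,3,8.5],[0,0,0,0,0,4,8.5],[0,0,0,0,0,4,8.5],[0,0,0,0,0,4,8.5],[0,0,0,0,0,3,8.5],[0,0,0,0,0,2,8.5],[0,0,0,0,0,1,8.5],[0,0,0,0,0,0.9,8.5],[0,0,0,0,0,0,8.5],[0,0,0,0,0,0,3.5],[0,0,0,0,0,0,3.5],[0,0,0,0,0,0,3.5],[0,0,0,0,0,0,3.5],[0,0,0,0,0,0,3.5],[0,0,0,0,0,0,3.5],[0,0,0,0,0,0,3.5],[0,0,0,0,0,0,3.5]]' 40
```

```text
t: 4.2
tool_pos: [0.435, 0.3165, 0.0135]
tcp_rot: [0.0, 0.707, 0.707, 0.001]
contact_force: [-0.1, -0.6, 5.8]
opening: 0.0445
finger_force: 41.6
```

```bash
python3 -m crank '[[0,0,0,0,0,-2,3.5],[0,0,0,0,0,-4,3.5],[0,0,0,0,0,-4,3.5],[0,0,0,0,0,-4,3.5],[0,0,0,-2,0,-4,3.5],[0,0,0,-4,0,0,3.5],[0,0,0,-4,0,0,3.5],[0,0,0,-4,0,0,3.5],[0,0,0,-4,0,0,3.5],[0,0,0,-4,0,0,3.5],[0,0,0,-4,0,0,3.5],[0,0,0,-4,0,0,3.5],[0,0,0,-4,0,0,3.5],[0,0,0,-3,0,0,3.5],[0,0,0,0,0,0,3.5],[0,0,0,0,0,0,3.5],[0,0,0,0,0,0,3.5]]'
python3 - <<'E'
from h import *
s=arm.state();print(s['tool_pos'],s['tcp_rot'])
cv2.imwrite('pics/w2.png',arm.get_image('wrist'))
E
```

```text
t: 5.9
tool_pos: [0.4343, -0.0532, 0.1921]
tcp_rot: [-0.0, 0.707, 0.707, 0.0]
contact_force: [-0.8, 0.6, -1.5]
opening: 0.0442
finger_force: 41.3
[ 0.43425951 -0.0531748   0.19208006] [-3.11858887e-04  7.06837640e-01  7.07375750e-01  4.84263072e-05]
```

View pics/w2.png

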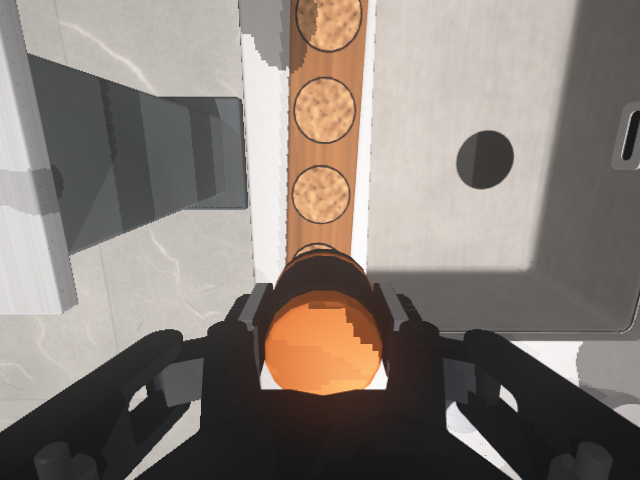

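The plinth is clear from above: mark a (329,18), b (324,110), c (321,194). The pepper is held straight, with its lid centre near (323,343).

Run:
```python
from h import *
s=arm.state(); im=cv2.imread('pics/w2.png'); g=cv2.cvtColor(im,cv2.COLOR_BGR2GRAY)
C=cv2.HoughCircles(g[:240],cv2.HOUGH_GRADIENT_ALT,1.5,50,param1=150,param2=.8,minRadius=22,maxRadius=40)
print(C)
C=[c for c in C[0] if 280<c[0]<360]; C.sort(key=lambda c:c[1])
P=[onz('wrist',c[:2],.01,s) for c in C]; print(np.round(P,4)); print(np.linalg.norm(np.diff(P,axis=0),axis=1))
c,ab=lid(im,(0,80,60),(25,255,255),(323,330));print(c,ab,onz('wrist',(323,343),s['tool_pos'][2]-.0135+.056,s)-s['tool_pos'])
```

```text
[[[325.5      114.        32.47402 ]
  [322.5      193.5       29.413061]
  [327.        16.5       34.02388 ]
  [484.5      160.5       29.169056]]]
[[ 0.4373  0.1219  0.01  ]
 [ 0.4364  0.045   0.01  ]
 [ 0.4337 -0.0264  0.01  ]]
[0.07682047 0.07147939]
(323.9381408691406, 347.406982421875) (116.14208221435547, 121.44541931152344) [-0.00014123  0.0038982   0.0425    ]
```

```bash
cat >> h.py <<'E'
def marks(im,pts,s,thr=100):
    g=im.min(axis=2); out=[]
    dark=cv2.adaptiveThreshold(cv2.GaussianBlur(cv2.cvtColor(im,cv2.COLOR_BGR2GRAY),(3,3),0),255,cv2.ADAPTIVE_THRESH_MEAN_C,cv2.THRESH_BINARY_INV,21,18)
    for p in pts:   # dark rim pixels: outward radial scan for darkest in 22..42 px
        e=[]; gr=cv2.cvtColor(im,cv2.COLOR_BGR2GRAY).astype(float)
        for t in np.linspace(0,2*np.pi,120,endpoint=False):
            r=np.arange(25,37,.5); x=p[0]+r*np.cos(t); y=p[1]+r*np.sin(t)
            if y.min()<2 or x.min()<2: continue
            v=cv2.remap(gr,x[None].astype(np.float32),y[None].astype(np.float32),cv2.INTER_LINEAR)[0]
            k=v.argmin(); e.append((x[k],y[k]))
        e=np.array(e,np.float32); W=np.array([onz('wrist',q,.01,s)[:2] for q in e])
        keep=np.ones(len(W),bool)
        for _ in range(6):   # circle fit on the cork plane with outlier rejection
            A=np.c_[2*W[keep],np.ones(keep.sum())]; sol=np.linalg.lstsq(A,(W[keep]**2).sum(1),rcond=None)[0]
            r=np.sqrt(sol[2]+sol[:2]@sol[:2]); res=abs(np.linalg.norm(W-sol[:2],axis=1)-r); keep=res<max(.001,1.5*np.median(res))
        out.append((*sol[:2],r*2,keep.sum()))
    return np.array(out)
E
python3 - <<'E'
from h import *
s=arm.state(); im=cv2.imread('pics/w2.png')
M=marks(im,[(329,18),(324,110),(321,194)],s); print(M.round(4)); print(np.linalg.norm(np.diff(M[:,:2],axis=0),axis=1))
E
```

```text
[[ 4.385e-01  1.233e-01  5.490e-02  7.700e+01]
 [ 4.352e-01  4.790e-02  5.500e-02  1.200e+02]
 [ 4.319e-01 -2.770e-02  5.500e-02  1.200e+02]]
[0.07543249 0.0756995 ]
```

```bash
python3 -m crank '[[0,0,0,3,0.1,2,3.5],[0,0,0,4,0,4,3.5],[0,0,0,3,0,4,3.5],[0,0,0,0,0,3,3.5],[0,0,0,0,0,2,3.5],[0,0,0,0,0,1,3.5],[0,0,0,0,0,0.3,3.5],[0,0,0,0,0,0,3.5],[0,0,0,0,0,0,3.5],[0,0,0,0,0,0,3.5]]'
python3 - <<'E'
from h import *
s=arm.state();print(s['tool_pos'],s['contact_force'])
E
```

```text
t: 6.95
tool_pos: [0.4361, 0.0414, 0.0351]
tcp_rot: [0.001, 0.707, 0.707, 0.001]
contact_force: [0.1, 0.1, 0.2]
opening: 0.0448
finger_force: 41.3
[0.43612804 0.0413863  0.03505893] [0.13568374 0.0583698  0.24026925]
```

```bash
python3 -m crank '[[0,0,0,0.3,-0.1,0.3,3.5],[0,0,0,0.25,0,0.3,3.5],[0,0,0,0,0,0.3,3.5],[0,0,0,0,0,0.15,3.5],[0,0,0,0,0,0,3.5],[0,0,0,0,0,0,3.5],[0,0,0,0,0,0,3.5]]'
```

```text
t: 7.65
tool_pos: [0.4344, 0.047, 0.0235]
tcp_rot: [-0.0, 0.707, 0.707, 0.0]
contact_force: [-2.1, 1.3, 1.4]
opening: 0.0446
finger_force: 41.6
```

```bash
python3 -m crank '[[0,0,0,0,0,0,5],[0,0,0,0,0,0,6],[0,0,0,0,0,0,7],[0,0,0,0,0,0,8.5],[0,0,0,0,0,0,8.5],[0,0,0,0,0,0,8.5],[0,0,0,0,0,-2,8.5],[0,0,0,0,0,-4,8.5],[0,0,0,0,0,-4,8.5],[0,0,0,0,0,-4,8.5],[0,0,0,0,0,-2,8.5],[0,0,0,3,1,0,8.5],[0,0,0,4,1.6,0,8.5],[0,0,0,4,1.6,0,8.5],[0,0,0,4,1.6,0,8.5],[0,0,0,4,1.6,0,8.5],[0,0,0,4,1.6,0,8.5],[0,0,0,2.8,1.5,0,8.5],[0,0,0,0,0,0,8.5],[0,0,0,0,0,0,8.5]]'
python3 - <<'E'
from h import *
s=arm.state(); im=arm.get_image('wrist'); cv2.imwrite('pics/w3.png',im); print(s['tool_pos'])
p=pix('wrist',(.5405,.3055,.072),s);print(p)
c,ab=lid(im,(55,40,20),(95,255,140),tuple(map(float,p)));print(c,ab,onz('wrist',c,.072,s))
E
```

```text
t: 9.65
tool_pos: [0.5391, 0.3051, 0.1826]
tcp_rot: [-0.0, 0.707, 0.707, -0.001]
contact_force: [-0.1, 0.3, 0.6]
opening: 0.0854
finger_force: 0.0
[0.53914571 0.30510715 0.18260919]
[324.96966759 238.42307799]
(325.2374267578125, 239.78289794921875) (51.70527648925781, 53.6943244934082) [0.54071005 0.30441339 0.072     ]
```

```bash
python3 -m crank '[[0,0,0,-0.07,0.16,2,8.5],[0,0,0,0,0,4,8.5],[0,0,0,0,0,4,8.5],[0,0,0,0,0,3,8.5],[0,0,0,0,0,2,8.5],[0,0,0,0,0,1,8.5],[0,0,0,0,0,0.3,8.5],[0,0,0,0,0,0,8.5],[0,0,0,0,0,0,8.5],[0,0,0,0,0,0,3.5],[0,0,0,0,0,0,3.5],[0,0,0,0,0,0,3.5],[0,0,0,0,0,0,3.5],[0,0,0,0,0,0,3.5],[0,0,0,0,0,0,3.5],[0,0,0,0,0,0,3.5],[0,0,0,0,0,0,3.5],[0,0,0,0,0,0,3.5]]'
```

```text
t: 11.5
tool_pos: [0.5413, 0.3045, 0.0212]
tcp_rot: [0.0, 0.707, 0.707, 0.001]
contact_force: [-1.6, 0.1, 5.7]
opening: 0.0444
finger_force: 41.4
```

```bash
python3 -m crank '[[0,0,0,0,0,-2,3.5],[0,0,0,0,0,-4,3.5],[0,0,0,0,0,-4,3.5],[0,0,0,0,0,-4,3.5],[0,0,0,0,0,-2,3.5],[0,0,0,-3,-1,0,3.5],[0,0,0,-4,-1.3,0,3.5],[0,0,0,-4,-1.3,0,3.5],[0,0,0,-4,-1.3,0,3.5],[0,0,0,-4,-1.3,0,3.5],[0,0,0,-4,-1.3,0,3.5],[0,0,0,-4,-1.3,0,3.5],[0,0,0,-3.5,-1.3,0,3.5],[0,0,0,-2,-0.8,0,3.5],[0,0,0,-0.7,0,0,3.5],[0,0,0,0,0,0,3.5],[0,0,0,0,0,0,3.5],[0,0,0,0,0,0,3.5]]'
python3 - <<'E'
from h import *
s=arm.state(); im=arm.get_image('wrist'); cv2.imwrite('pics/w4.png',im); print(s['tool_pos'])
E
```

```text
t: 13.3
tool_pos: [0.4322, -0.0268, 0.1802]
tcp_rot: [-0.0, 0.707, 0.708, 0.0]
contact_force: [0.5, -0.9, -1.9]
opening: 0.0438
finger_force: 41.3
[ 0.43220174 -0.02684012  0.1802273 ]
```

View pics/w4.png

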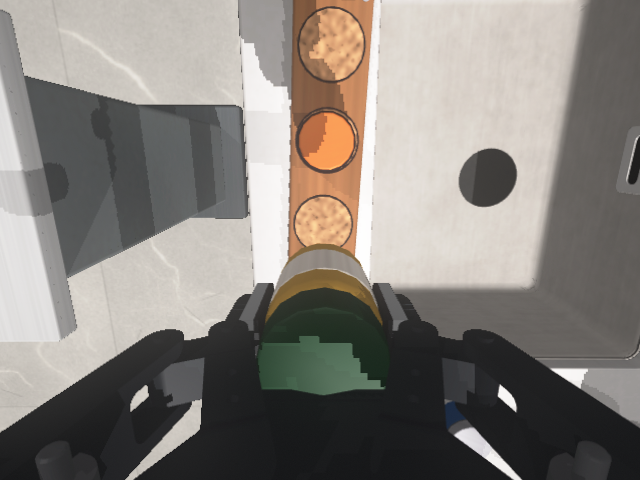

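The pepper stands on mark b with its lid at (326,140), concentric with the mark. The mustard is held upright above mark c.

```bash
python3 - <<'E'
from h import *
s=arm.state(); im=cv2.imread('pics/w4.png')
print(marks(im,[(331,44),(323,222)],s).round(4))
c,ab=lid(im,(0,150,100),(14,255,255),(326,140));print(c,ab,onz('wrist',c,.066,s))
E
python3 -m crank '[[0,0,0,-0.1,0,2,3.5],[0,0,0,0,0,4,3.5],[0,0,0,0,0,3,3.5],[0,0,0,0,0,3,3.5],[0,0,0,0,0,1.5,3.5],[0,0,0,0,0,0.7,3.5],[0,0,0,0,0,0.3,3.5],[0,0,0,0,0,0.3,3.5],[0,0,0,0,0,0,3.5],[0,0,0,0,0,0,3.5],[0,0,0,0,0,0,3.5]]'
```

```text
[[ 4.385e-01  1.234e-01  5.470e-02  1.200e+02]
 [ 4.318e-01 -2.780e-02  5.500e-02  1.010e+02]]
(326.2650451660156, 140.32650756835938) (54.35912322998047, 56.6186637878418) [0.43432525 0.04635382 0.066     ]
t: 14.45
tool_pos: [0.4324, -0.0288, 0.033]
tcp_rot: [0.0, 0.707, 0.707, 0.0]
contact_force: [-0.0, 0.4, -1.6]
opening: 0.0439
finger_force: 41.3
```

```bash
python3 -m crank '[[0,0,0,0.1,-0.05,0.15,3.5],[0,0,0,0,0,0,3.5],[0,0,0,0,0,0,5],[0,0,0,0,0,0,6],[0,0,0,0,0,0,7],[0,0,0,0,0,0,8.5],[0,0,0,0,0,0,8.5],[0,0,0,0,0,0,8.5],[0,0,0,0,0,-2,8.5],[0,0,0,0,0,-4,8.5],[0,0,0,0,0,-4,8.5],[0,0,0,0,0,-4,8.5],[0,0,0,0,0,-3,8.5]]'
python3 -m crank '[[0,0,0,-2,0.1,-1,8.5],[0,0,0,-4,0.2,-1,8.5],[0,0,0,-4,0.2,0,8.5],[0,0,0,-4,0.2,0,8.5],[0,0,0,-4,0.2,0,8.5],[0,0,0,-4,0.2,0,8.5],[0,0,0,-3,0.2,0,8.5],[0,0,0,-2,0,0,8.5],[0,0,0,0,0,0,8.5],[0,0,0,0,0,0,8.5],[0,0,0,0,0,0,8.5]]'
python3 - <<'E'
from h import *
s=arm.state(); im=arm.get_image('wrist'); cv2.imwrite('pics/w5.png',im); print(s['tool_pos'],pix('wrist',(.445,-.3,.09),s))
E
```

```text
t: 15.75
tool_pos: [0.4318, -0.0278, 0.2037]
tcp_rot: [0.001, 0.707, 0.707, 0.001]
contact_force: [0.1, 0.7, -0.7]
opening: 0.0849
finger_force: 0.0
t: 16.85
tool_pos: [0.4446, -0.2969, 0.221]
tcp_rot: [-0.0, 0.707, 0.707, 0.0]
contact_force: [-0.1, -0.3, -0.8]
opening: 0.0849
finger_force: 0.0
[ 0.4445869  -0.29692456  0.2209692 ] [323.5017325  236.53510382]
```

View pics/w5.png

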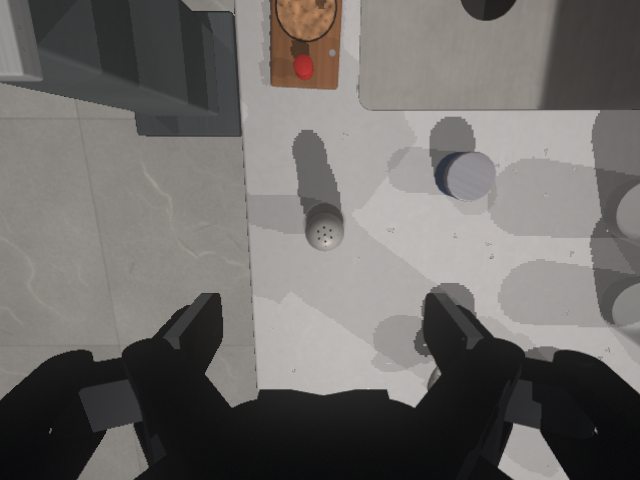

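The shaker top is at about (324,233), close to the predicted pixel. The tin lid is at about (471,176) and the red pin at (304,67).

Run:
```python
from h import *
s=arm.state(); print(onz('wrist',(324.5,233),.09,s),onz('wrist',(324.5,231),.075,s),onz('wrist',(471,176),.04,s))
```

```text
[ 0.44588985 -0.296949    0.09      ] [ 0.44597327 -0.29873654  0.075     ] [ 0.58388473 -0.25366457  0.04      ]
```

```bash
python3 -m crank '[[0,0,0,-0.1,0.12,2,8.5],[0,0,0,0,0,4,8.5],[0,0,0,0,0,4,8.5],[0,0,0,0,0,4,8.5],[0,0,0,0,0,2.5,8.5],[0,0,0,0,0,1.5,8.5],[0,0,0,0,0,0.8,8.5],[0,0,0,0,0,0,8.5],[0,0,0,0,0,0,8.5],[0,0,0,0,0,0,3],[0,0,0,0,0,0,3],[0,0,0,0,0,0,3],[0,0,0,0,0,0,3],[0,0,0,0,0,0,3],[0,0,0,0,0,0,3],[0,0,0,0,0,0,3],[0,0,0,0,0,0,3],[0,0,0,0,0,0,3]]'
```

```text
t: 18.7
tool_pos: [0.446, -0.2991, 0.0339]
tcp_rot: [0.001, 0.707, 0.707, 0.0]
contact_force: [-1.4, 1.5, 6.0]
opening: 0.0376
finger_force: 40.2
```

```bash
python3 -m crank '[[0,0,0,0,0,-2,3],[0,0,0,0,0,-4,3],[0,0,0,0,0,-4,3],[0,0,0,0,0,-3,3],[0,0,0,0,0,-1,3],[0,0,0,2,-0.2,0,3],[0,0,0,4,-0.4,0,3],[0,0,0,4,-0.4,0,3],[0,0,0,4,-0.4,0,3],[0,0,0,3,-0.3,0,3],[0,0,0,2,0,0,3],[0,0,0,0.5,0,0,3],[0,0,0,0,0,0,3],[0,0,0,0,0,0,3],[0,0,0,0,0,0,3]]'
python3 - <<'E'
from h import *
s=arm.state(); im=arm.get_image('wrist'); cv2.imwrite('pics/w6.png',im); print(s['tool_pos'])
for p in((.4286,-.1035,.01),(.4319,-.0278,.082)): print(pix('wrist',p,s))
E
```

```text
t: 20.2
tool_pos: [0.4286, -0.1046, 0.1726]
tcp_rot: [-0.0, 0.708, 0.707, -0.0]
contact_force: [0.7, -0.8, -1.3]
opening: 0.0377
finger_force: 40.2
[ 0.42857221 -0.10462158  0.17255022]
[323.13778529 223.75623116]
[328.10519143 133.36389661]
```

View pics/w6.png

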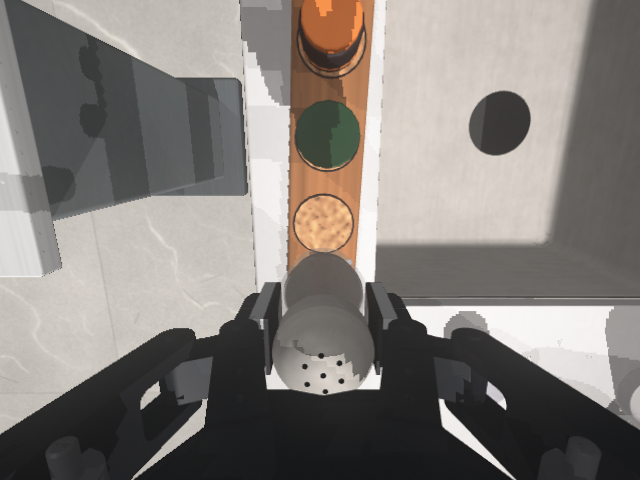

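Mark d is at (324,223), within a pixel of the prediction. The mustard lid at (327,135) shows it centred on c, and the shaker is held straight.

```bash
python3 -m crank '[[0,0,0,0,0,2,3],[0,0,0,0,0,3.5,3],[0,0,0,0,0,3.5,3],[0,0,0,0,0,2,3],[0,0,0,0,0,1,3],[0,0,0,0,0,0.5,3],[0,0,0,0,0,0.2,3],[0,0,0,0,0,0,3],[0,0,0,0,0,0,3],[0,0,0,0,0,0,3]]'
```

```text
t: 21.25
tool_pos: [0.4292, -0.1039, 0.0467]
tcp_rot: [0.001, 0.707, 0.707, 0.0]
contact_force: [0.6, 0.9, -1.1]
opening: 0.0378
finger_force: 40.2
```

```bash
python3 -m crank '[[0,0,0,-0.05,-0.05,0.15,3],[0,0,0,0,0,0.12,3],[0,0,0,0,0,0,3],[0,0,0,0,0,0,3],[0,0,0,0,0,0,4.5],[0,0,0,0,0,0,5.5],[0,0,0,0,0,0,7],[0,0,0,0,0,0,8.5],[0,0,0,0,0,0,8.5],[0,0,0,0,0,0,8.5],[0,0,0,0,0,-2,8.5],[0,0,0,0,0,-4,8.5],[0,0,0,0,0,-4,8.5],[0,0,0,0,0,-4,8.5],[0,0,0,0,0,-2,8.5]]'
python3 -m crank '[[0,0,0,-1.9,2.5,0,8.5],[0,0,0,-3,3,0,8.5],[0,0,0,-3,3,0,8.5],[0,0,0,-3,3,0,8.5],[0,0,0,-2,2,0,8.5],[0,0,0,-2,2,0,8.5],[0,0,0,0,0,0,8.5],[0,0,0,0,0,0,8.5],[0,0,0,0,0,0,8.5]]'
python3 - <<'E'
from h import *
s=arm.state(); im=arm.get_image('wrist'); cv2.imwrite('pics/w7.png',im); print(s['tool_pos'],pix('wrist',(.584,-.2537,.04),s))
E
```

```text
t: 22.75
tool_pos: [0.4291, -0.1046, 0.2072]
tcp_rot: [0.002, 0.707, 0.707, 0.001]
contact_force: [-0.0, 0.5, -0.6]
opening: 0.085
finger_force: 0.0
t: 23.65
tool_pos: [0.5828, -0.2526, 0.2035]
tcp_rot: [-0.0, 0.707, 0.707, 0.0]
contact_force: [0.0, 0.8, -0.4]
opening: 0.0851
finger_force: 0.0
[ 0.58284944 -0.2526375   0.20346707] [324.22259728 225.88458292]
```

View pics/w7.png

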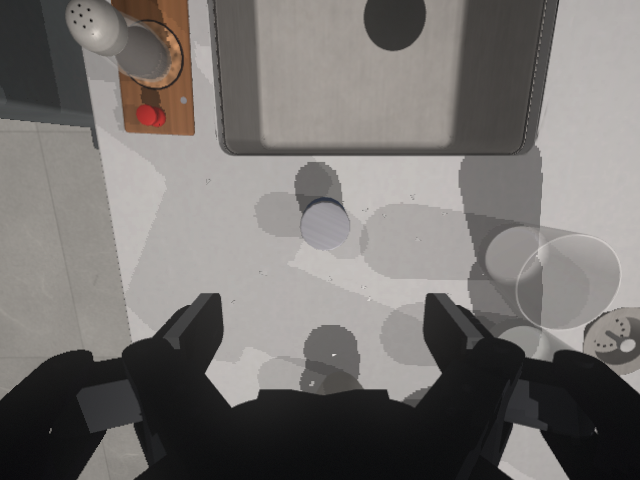

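The tin lid is at (325,225), matching the prediction. The cup is well out of the way.

```bash
python3 -m crank '[[0,0,0,-0.1,0.12,2,8.5],[0,0,0,0,0,4,8.5],[0,0,0,0,0,4,8.5],[0,0,0,0,0,4,8.5],[0,0,0,0,0,3,8.5],[0,0,0,0,0,1.5,8.5],[0,0,0,0,0,0.8,8.5],[0,0,0,0,0,0.4,8.5],[0,0,0,0,0,0,8.5],[0,0,0,0,0,0,8.5],[0,0,0,0,0,0,3.5],[0,0,0,0,0,0,3.5],[0,0,0,0,0,0,3.5],[0,0,0,0,0,0,3.5],[0,0,0,0,0,0,3.5],[0,0,0,0,0,0,3.5],[0,0,0,0,0,0,3.5],[0,0,0,0,0,0,3.5],[0,0,0,0,0,0,3.5]]'
```

```text
t: 25.6
tool_pos: [0.5848, -0.2544, 0.007]
tcp_rot: [0.001, 0.707, 0.707, 0.0]
contact_force: [-0.3, 0.3, 4.7]
opening: 0.0459
finger_force: 40.9
```

```bash
python3 -m crank '[[0,0,0,0,0,-2,3.5],[0,0,0,0,0,-4,3.5],[0,0,0,0,0,-4,3.5],[0,0,0,0,0,-4,3.5],[0,0,0,0,0,-4,3.5],[0,0,0,0,0,-2,3.5],[0,0,0,2,-2,0,3.5],[0,0,0,3.5,-3,0,3.5],[0,0,0,3.5,-3,0,3.5],[0,0,0,3.5,-2,0,3.5],[0,0,0,4,-1,0,3.5],[0,0,0,4,-1,0,3.5],[0,0,0,4,-1,0,3.5],[0,0,0,4,-0.8,0,3.5],[0,0,0,4,-0.8,0,3.5],[0,0,0,3,0,0,3.5],[0,0,0,2.2,0,0,3.5],[0,0,0,0,0,0,3.5],[0,0,0,0,0,0,3.5],[0,0,0,0,0,0,3.5]]'
```

```text
t: 27.6
tool_pos: [0.4383, 0.1219, 0.2059]
tcp_rot: [-0.0, 0.707, 0.707, -0.0]
contact_force: [-0.7, -0.0, -1.1]
opening: 0.0458
finger_force: 41.4
```

```bash
python3 -m crank '[[0,0,0,0.1,0,2,3.5],[0,0,0,0,0,4,3.5],[0,0,0,0,0,4,3.5],[0,0,0,0,0,3.5,3.5],[0,0,0,0,0,2.5,3.5],[0,0,0,0,0,1.5,3.5],[0,0,0,0,0,0.6,3.5],[0,0,0,0,0,0.3,3.5],[0,0,0,0,0,0.1,3.5],[0,0,0,0,0,0,3.5],[0,0,0,0,0,0,3.5],[0,0,0,0,0,0,3.5]]'
```

```text
t: 28.8
tool_pos: [0.4387, 0.1238, 0.0218]
tcp_rot: [0.0, 0.707, 0.707, 0.001]
contact_force: [0.8, -0.3, -1.2]
opening: 0.0459
finger_force: 41.4
```

```bash
python3 -m crank '[[0,0,0,0,0,0.25,3.5],[0,0,0,0,0,0.2,3.5],[0,0,0,0,0,0,3.5],[0,0,0,0,0,0,3.5],[0,0,0,0,0,0,5],[0,0,0,0,0,0,6],[0,0,0,0,0,0,7],[0,0,0,0,0,0,8.5],[0,0,0,0,0,0,8.5],[0,0,0,0,0,0,8.5],[0,0,0,0,0,-2,8.5],[0,0,0,0,0,-4,8.5],[0,0,0,0,0,-4,8.5],[0,0,0,0,0,-4,8.5],[0,0,0,0,0,-4,8.5],[0,0,0,0,0,-4,8.5],[0,0,0,0,0,-4,8.5],[0,0,0,0,0,-2,8.5]]'
python3 -m crank '[[0,0,0,-2,0,-1,8.5],[0,0,0,-4,0,-1,8.5],[0,0,0,-4,0,-1,8.5],[0,0,0,-3,0,-1,8.5],[0,0,0,-1,0,0,8.5],[0,0,0,0,0,0,8.5],[0,0,0,0,0,0,8.5],[0,0,0,0,0,0,8.5]]'
python3 - <<'E'
from h import *
s=arm.state(); im=arm.get_image('wrist'); cv2.imwrite('pics/w8.png',im); print(s['tool_pos'])
for p in((.4385,.1234,.05),(.4352,.0478,.066),(.4319,-.0278,.082),(.4286,-.1035,.1)): print(pix('wrist',p,s).round(1),pix('wrist',np.array(p)+[0,.012,0],s).round(1))
im=arm.get_image('scene');cv2.imwrite('pics/s8.png',cv2.resize(im[150:350,200:520],None,fx=2.5,fy=2.5))
E
```

```text
t: 30.6
tool_pos: [0.4389, 0.1239, 0.3008]
tcp_rot: [0.001, 0.707, 0.707, 0.002]
contact_force: [0.3, 0.5, 0.1]
opening: 0.0853
finger_force: 0.0
t: 31.4
tool_pos: [0.4383, -0.0151, 0.3362]
tcp_rot: [-0.0, 0.707, 0.708, -0.0]
contact_force: [-0.2, 0.3, 0.2]
opening: 0.0852
finger_force: 0.0
[ 0.43829725 -0.01514551  0.33618572]
[323.5  86.7] [323.6  75.4]
[320.6 153.7] [320.6 143.2]
[317.8 219.3] [317.7 209.3]
[314.9 284.2] [314.9 274.8]
```

View pics/w8.png

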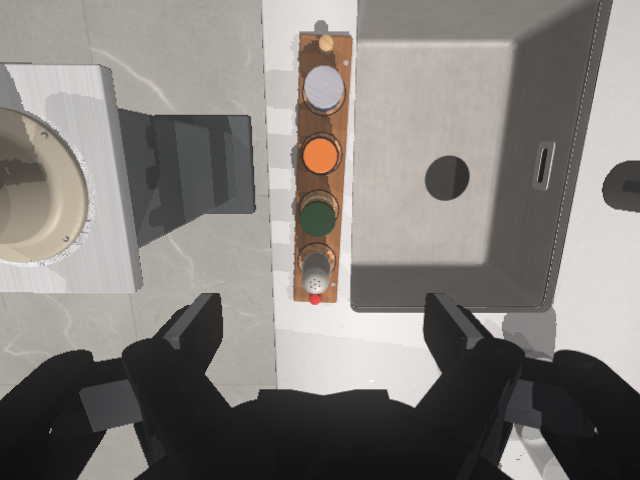

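View pics/s8.png

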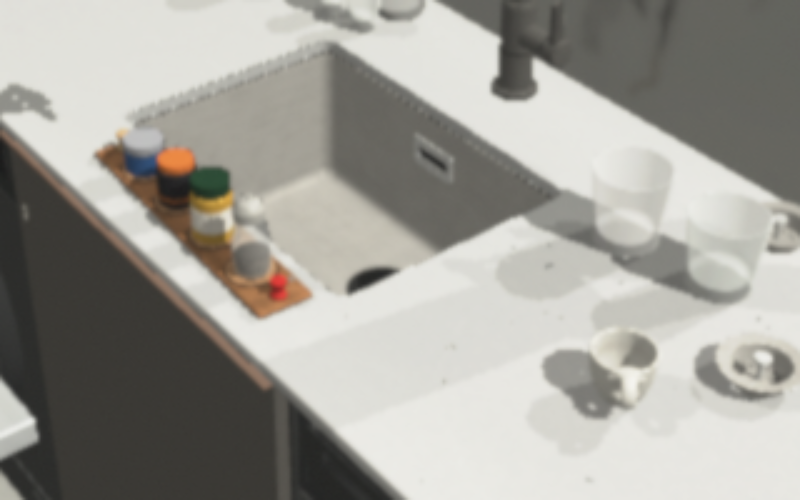

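All four stand upright within about 3 mm of their marks: tin (324,88), pepper (320,156), mustard (318,219), shaker (315,281). The cup hasn't moved and the gripper is clear.

```bash
python3 -c "
from workcell import arm
print(arm.finish_job())"
```

```text
the job is handed in; nothing more can be done
None
```

I handed the job in at about 31 s: from the red pin, shaker, mustard jar, pepper pot and salt tin stand upright on their marks, about 3 mm or less off centre in the last camera check, and the cup was left alone.

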